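Stand the heavy safe door square

ROBOT

A 6-joint arm with a two-finger parallel gripper is mounted at the origin on the work surface. World frame = base frame: x ahead of the robot, y to its left, z up, the work surface at z = 0. Lengths are in m, angles in rad, forces in N, time in s.
With the tool pointing down it reaches from about 0.35 to 0.775 m from the base axis. Payload 7.3 kg.
Tool frame: the origin (TCP) lies midway between the tips of the shut fingers; the grasp point (between the pads) lies arm.pinch_z behind it (arm.pinch_z is the distance from the TCP to the grasp point, in m); z points along the fingers, y is the line along which they close (so a half turn about z gives the same grasp; the last joint's range is limited). The gripper opens to 92 mm and grips with 3 to 60 N. Pads are 19 mm wide; open, the fingers measure 130 mm over their backs; the gripper's body (75 mm by 190 mm) begins 47 mm behind the grasp point.
Start: joints at [-1.493, 0.342, 1.524, -0, 1.275, -0.146], TCP at [0.117, -0.512, 0.227] pointing down, gripper open.
Joint ranges: [-2.53, 2.53], [-0.77, 2.02], [0.04, 2.7], [-1, 4.14], [0.28, 2.66], [-3.11, 3.11]. Speed limits (rad/s): [2.57, 2.57, 3.14, 3.14, 3.14, 3.14].

INTERFACE

Orientations are given as a unit quaternion [x, y, z, w].
In Python, from workcell import arm gives the robot as it stands. The module is installed in compiled form; this text tells all that it offers.
- The arm moves only by the shell command python3 -m jog 'ROWS' [FORCE]. ROWS is JSON, a list of rows, each an object of numbers: "hand": the opening, from 0 (shut) to 1 (fully open); "tx", "ty", "tz": the shift along the tool's x, y, z in units of 0.12 m (1.0 is 0.12 m); "spin": the turn about the tool's z in units of 0.15 rad (1.0 is 0.15 rad). A call has 1 to 8 rows; each row shifts and turns the commanded pose from where the row before left it, along the tool's axes as they then stand; what a row does not reach is not made up. A row lasts 1/10 s, in which the tool goes at most 50 mm and 8.59 degrees, less where a joint would pass 70% of its speed; a pose out of reach is approached as far as the arm can. A call with a number of a shift or a turn outside -1 to 1 is refused whole. A call with a gripper value outside its range is refused whole. The fingers move at their own pace and stop on an object; FORCE is the grip in N (left out, the last holds). Time passes only in rows, so rows that do not move let the fingers close. It gives the time, the measured TCP pose, the force, the opening and the grip force at its end, in the units of the state.
- arm.state(): the state, without advancing time (a new reading comes with each control period).
- arm.get_image(name): name is "scene" or "side" or "wrist"; returns a dict with "image" (384x512x3 uint8, red, green, blue), "depth" (384x512 float32, m along the optical axis (not along the pixel's ray), 0 where there is no reading), "intrinsics" (3x3 intrinsics, pixels), "xyz" and "attitude" of the camera in the world. Camera axes: x right, y down, z forward; pixel columns grow to the right and rows downward; lengths in m; the calibration is good to about 2 mm. A picture is of the moment at which its call begins.
- arm.finish_job(): hands the job in; it is judged then, once.
The state is a dict: "time_s": time; "q": joint angles; "qd": joint speeds; "tau": joint torques, N m; "tcp_pos": TCP position; "ee_rot": TCP orientation; "force": force on the tool from outside, world axes, zero at the start; "torque": the same for the moment, N m; "finger_gap": opening from 0.0 (shut) to 1.0 (fully open); "grip_force": force on a finger pad.
Only numpy, scipy, OpenCV 4.12 (cv2) and the standard library are available. Lean on these libraries where they do the work, as an engineer would, in place of code of your own. Each camera call takes 0.05 s, during which the arm holds its last target. There are 200 camera calls.

TASK

The heavy door of the desktop data safe hangs ajar: swing it further open by pushing on its broad faces until it stands square to the front of the safe, so that the drive tray can come out past it, and bring it gently to a complete stop there, standing by itself. Its hinge runs almost without friction, so it coasts on and must be braked from its other side: do not fling it, do not let it swing on into the bottle or its open stop or bang shut, put no weight on its top edge, and leave the things on the table alone. When it stands, keep your hands off and watch it for five seconds to be sure that it stays put before you finish.

Things in the scene. Friction and masses are not known exactly. Their poses are not given: they have to be found in the camera images.
- safe: the grey desktop data safe, fixed to the table: a box 320 wide (along its own x) x 270 deep (along its y) x 250 mm high. Origin at the middle of its lower front edge, at table height. Its front, with the opening, looks along its own +y; the box lies behind, at y = -270 to 0 mm. The door hangs in front of it, hinged on its +x side.
- safe_door (a joint): door angle in rad: 0 shut, 1.57 (90 degrees) square to the safe's front, 1.95 open stop; grows clockwise seen from above. Ball-bearing hinge, no spring or latch. Nominal, about the hinge: inertia 0.37 kg m2 (differs by up to 25 %), damping 0.026 N m s/rad (coasts with a time constant near 14 s), dry friction only 0.001 N m.
- bottle: brown glass bottle with a black cap, 66 mm in diameter and 190 mm tall, origin at the centre of its underside; stands on the coaster, beyond the square position of the door
- coaster: white ceramic coaster under the bottle, 104 mm in diameter, 10 mm thick, origin at the centre of its underside
- stapler: silver press-button stapler, 150 x 36 x 59 mm, lying along its own x, origin at the centre of its underside
- tape: roll of blue painter's tape on a black plastic spindle, 124 mm in diameter, 93 mm tall, origin at the centre of its underside
- door_hinge (a point): hinge axis of the heavy door, 245 mm up (door top); its axes turn with the door (parallel to the safe's when shut). Fixed 152 mm along the safe's x, 112 mm along its y. In this frame the leaf runs from x = -5 to -310 mm (free edge); outer face (keypad) is the plane y = -10 mm, looking to +y: pushing it closes or brakes; inner face y = -110 mm, looking to -y: pushing it opens.
- door_edge (a point): top of the door's free edge, midway in its thickness. The door: nominally 10 kg, a slab 305 long x 100 thick x 237 mm high (8 to 245 mm above the table), no handle, too thick to grip. On the inner face a shallow tongue stands out 8 mm, from x = -60 to -265 mm (hinge frame) and 57 to 193 mm above the table.
- door_cap (a point): centre of the white cover plate that is the door's top edge, 295 x 92 mm (4 mm in from the faces), 5 mm thick, its top 245 mm above the table. It must carry no weight.

How it is judged:
By the outcome, as a careful person would: the job done as asked, in the order asked, and still so for the second after the job is handed in, with the robot touching nothing.
It also fails if it takes over 48 s, if anything falls off the work surface, if the arm or the gripper's body presses on something with over 40 N, if the wrist force passes 120 N, or if a joint passes its speed limit or range.

## Working session

There is one attempt and no reset: what is moved stays moved. The work goes in short steps, Python scripts to look and compute and a shell command to move; the robot and the scene stay as the last step left them, time stands still between calls to the robot, and variables do not carry over. Pictures are saved under pics/ and viewed, at most 10 in all, crops included, and the job is handed in when it is done.

```bash
mkdir -p pics
cat > h.py <<'E'
import numpy as np,cv2
from scipy.spatial.transform import Rotation as R
from workcell import arm
def rot(a):
    a=np.array(a,float); return a if a.shape==(3,3) else R.from_quat(a).as_matrix()
def cloud(d):
    K=np.array(d["intrinsics"]);z=d["depth"];v,u=np.indices(z.shape)
    p=np.stack([(u-K[0,2])/K[0,0]*z,(v-K[1,2])/K[1,1]*z,z],-1)
    P=p@rot(d["attitude"]).T+np.array(d["xyz"]);P[z==0]=np.nan
    return P
E
python3 - <<'E'
from h import *
s=arm.state();print(s["time_s"],s["tcp_pos"],s["ee_rot"],s["force"],arm.pinch_z)
ims=[]
for n in("scene","side"):
    d=arm.get_image(n);np.savez(f"{n}0.npz",**d);ims.append(d["image"]);print(n,d["xyz"],d["attitude"])
    cv2.imwrite(f"pics/{n}0.png",d["image"][:,:,::-1])
E
```

```text
0.0 [ 0.11653211 -0.51148575  0.22602683] [ 9.93742786e-01  1.11689936e-01  2.98554874e-05 -7.94699905e-04] [ 0.4691422  -0.38404886  0.36517623] 0.0188
scene [ 1.3593468  -0.27012963  1.12602598] [ 0.77242846  0.52879936 -0.20064752 -0.28890498]
side [-0.13814387  0.86023353  1.01303359] [-0.30293994  0.8458696  -0.4136588   0.14703204]
```

View pics/scene0.png

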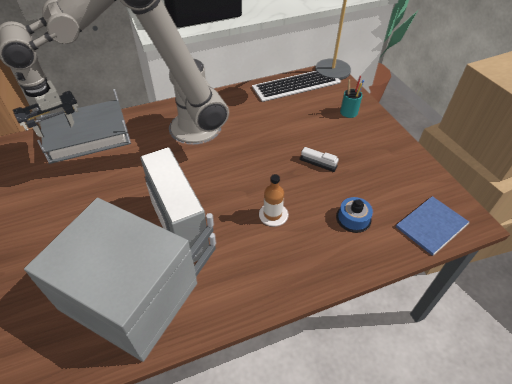

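View pics/side0.png

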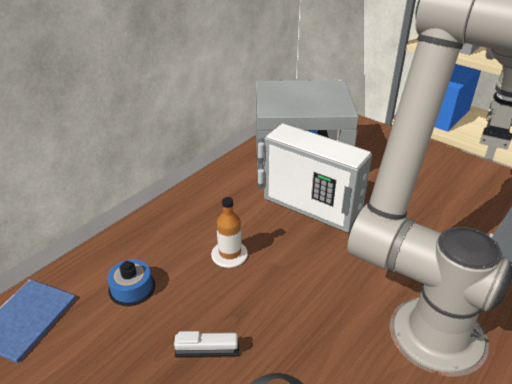

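The scene view shows the safe lower left, with the door's white cap running from about (160,155) to (200,235), the bottle at (273,205), the tape at (355,212) and the stapler at (320,158). The side view shows the door's keypad face and its free edge on the right, near the arm.

```bash
cat >> h.py <<'E'
def cap(d,zr=(0.235,0.252),box=None):
    """min-area rect of white pixels at door-top height"""
    P=cloud(d);im=d["image"].astype(int)
    m=(P[...,2]>zr[0])&(P[...,2]<zr[1])&(im.min(-1)>165)&(np.ptp(im,axis=-1)<30)
    n,l,st,c=cv2.connectedComponentsWithStats(m.astype(np.uint8))
    k=1+np.argmax(st[1:,4]);q=P[l==k]
    return q,cv2.minAreaRect(q[:,:2].astype(np.float32)),st[k]
E
python3 - <<'E'
from h import *
for n in("scene","side"):
    d=dict(np.load(n+"0.npz"));P=cloud(d)
    try:
        q,r,st=cap(d);print(n,"cap",len(q),q.mean(0),r,cv2.boxPoints(r).tolist(),st)
    except Exception as e:print(e)
    im=d["image"].astype(int);hsv=cv2.cvtColor(d["image"],cv2.COLOR_RGB2HSV)
    # safe top: z 0.25 grey large
    m=(abs(P[...,2]-0.25)<.006)&(im.max(-1)<175)&(np.ptp(im,axis=-1)<30)&(P[...,1]<-.2)
    nn,l,s,c=cv2.connectedComponentsWithStats(m.astype(np.uint8));k=1+np.argmax(s[1:,4]);q=P[l==k]
    r=cv2.minAreaRect(q[:,:2].astype(np.float32));print("safe",s[k],np.nanmedian(q[:,2]),r,cv2.boxPoints(r).tolist())
    if n=="scene":
        for nm,(u,v) in dict(bottlecap=(275,180),stap=(320,155),tape=(357,203),capA=(160,160),capB=(190,230),inner=(180,200)).items():print(nm,P[v,u],im[v,u])
E
```

```text
scene cap 2263 [ 0.53064147 -0.19982634  0.24414905] ((0.5176194906234741, -0.199642613530159), (0.3025398850440979, 0.09453225880861282), 5.671690940856934) [[0.36241888999938965, -0.16755759716033936], [0.3717613220214844, -0.26162707805633545], [0.6728200912475586, -0.23172762989997864], [0.6634776592254639, -0.13765814900398254]] [ 142  148   62   76 2263]
safe [   24   198   164   130 11151] 0.24938479377435385 ((0.7117480039596558, -0.4126330614089966), (0.3219285309314728, 0.27044937014579773), 40.65286636352539) [[0.5015337467193604, -0.41490620374679565], [0.6777245998382568, -0.6200881600379944], [0.9219622611999512, -0.4103599190711975], [0.7457714080810547, -0.20517796277999878]]
bottlecap [0.59077221 0.11535535 0.19882581] [40 39 41]
stap [0.40948081 0.39454479 0.04988715] [221 218 217]
tape [0.70036769 0.37333705 0.09373888] [39 38 41]
capA [ 0.41934352 -0.2086846   0.24689104] [244 241 237]
capB [ 0.66499631 -0.18748024  0.17747324] [116 116 116]
inner [ 0.60056286 -0.19153342  0.244306  ] [240 237 233]
side cap 1974 [ 0.50439692 -0.19437088  0.24541723] ((0.5129132866859436, -0.19871684908866882), (0.29844051599502563, 0.10150797665119171), 5.975444793701172) [[0.3592202067375183, -0.1637727916240692], [0.36978739500045776, -0.26472923159599304], [0.6666063666343689, -0.23366090655326843], [0.6560391783714294, -0.1327044665813446]] [ 265  124  105   47 1974]
safe [ 256   80  102   40 3615] 0.25105002664274634 ((0.7063695788383484, -0.409155935049057), (0.3189903199672699, 0.2822895348072052), 40.882080078125) [[0.4934020936489105, -0.40683257579803467], [0.6781617999076843, -0.6202598810195923], [0.9193370342254639, -0.41147929430007935], [0.7345773577690125, -0.19805198907852173]]
```

```bash
cat >> h.py <<'E'
H=np.array([.666,-.123]);SY=np.radians(40.77)
def goal(th,hx,hy,z):
    """remaining motion in tool units: total spin, and tx,ty,tz in the present tool axes and in the axes after the spin"""
    s=arm.state();p=np.array(s["tcp_pos"]);T=rot(s["ee_rot"]);yaw=np.arctan2(T[1,0],T[0,0])
    a=SY-th;xh=np.array([np.cos(a),np.sin(a)]);yh=np.array([-np.sin(a),np.cos(a)])
    g=np.append(H+hx*xh+hy*yh,z);d=g-p
    sp=-((a+np.pi/2-yaw+np.pi)%(2*np.pi)-np.pi)
    rel=p[:2]-H
    print("t",round(s["time_s"],2),"p",p.round(4),"goal",g.round(4),"spin",round(sp/.15,3),"now",(T.T@d/.12).round(3),
      "after",np.array([d[:2]@yh,d[:2]@xh,-d[2]]).round(4)/.12,"| hand in hinge frame",(rel@xh).round(4),(rel@yh).round(4),"F",np.round(s["force"],2),"q",np.round(s["q"],2))
def door(tag=None,views=("scene","side")):
    for n in views:
        d=arm.get_image(n);t=arm.state()["time_s"]
        if tag: cv2.imwrite(f"pics/{n}{tag}.png",d["image"][:,:,::-1])
        try:
            q,r,st=cap(d);b=cv2.boxPoints(r);e=max((b[1]-b[0],b[2]-b[1]),key=np.linalg.norm)
            y=np.arctan2(e[1],e[0]);th=(SY-y+.5)%np.pi-.5
            print(n,"t",round(t,2),"theta",round(np.degrees(th),2),"size",np.round(r[1],3),"c",np.round(r[0],4),len(q))
        except Exception as ex:print(n,ex)
E
python3 -m jog '[{"hand":0,"spin":-1},{"hand":0,"spin":-1},{"hand":0,"spin":-1},{"hand":0,"spin":-1},{"hand":0,"spin":-1},{"hand":0,"spin":-1},{"hand":0,"spin":-1},{"hand":0,"spin":-1}]' 10
python3 -c "
from h import *
goal(np.radians(34.95),-.25,-.165,.2);door()"
```

```text
t 0.1 p [ 0.1165 -0.5116  0.2261] goal [ 0.434  -0.3125  0.2   ] spin -9.657 now [ 2.948 -1.03   0.22 ] after [1.38166667 2.80083333 0.2175    ] | hand in hinge frame -0.5861 -0.3308 F [-0.03  0.35  0.3 ] q [-1.49  0.34  1.52  0.    1.28 -0.15]
scene t 0.15 theta 35.04 size [0.301 0.094] c [ 0.5173 -0.1999] 2262
side t 0.2 theta 35.64 size [0.299 0.103] c [ 0.5119 -0.1984] 1974validation failed for argument at $[0]...
```

```bash
python3 -m jog '[{"hand":0,"tx":0,"ty":0,"tz":0,"spin":-1},{"hand":0,"tx":0,"ty":0,"tz":0,"spin":-1},{"hand":0,"tx":0,"ty":0,"tz":0,"spin":-1},{"hand":0,"tx":0,"ty":0,"tz":0,"spin":-1},{"hand":0,"tx":0,"ty":0,"tz":0,"spin":-1},{"hand":0,"tx":0,"ty":0,"tz":0,"spin":-1},{"hand":0,"tx":0,"ty":0,"tz":0,"spin":-1},{"hand":0,"tx":0,"ty":0,"tz":0,"spin":-1}]' 10
python3 -c "
from h import *
goal(np.radians(34.95),-.25,-.165,.2)"
```

```text
time_s: 1.0
tcp_pos: [0.1165, -0.5118, 0.2265]
ee_rot: [0.755, 0.656, 0.0, -0.0]
force: [0.1, -0.3, 0.9]
finger_gap: 0.356
grip_force: 0.0
t 1.0 p [ 0.1165 -0.5118  0.2265] goal [ 0.434  -0.3125  0.2   ] spin -1.616 now [2.015 2.387 0.222] after [1.38416667 2.80083333 0.22083333] | hand in hinge frame -0.5861 -0.3311 F [ 0.1  -0.34  0.85] q [-1.49  0.34  1.52 -0.    1.28 -1.35]
```

```bash
python3 -m jog '[{"hand":0,"tx":0,"ty":0,"tz":0,"spin":-0.8},{"hand":0,"tx":0,"ty":0.2,"tz":0,"spin":-0.816},{"hand":0,"tx":0.15,"ty":0.35,"tz":0,"spin":0},{"hand":0,"tx":0.2,"ty":0.35,"tz":0,"spin":0},{"hand":0,"tx":0.2,"ty":0.35,"tz":0,"spin":0},{"hand":0,"tx":0.2,"ty":0.35,"tz":0,"spin":0},{"hand":0,"tx":0.2,"ty":0.35,"tz":0,"spin":0},{"hand":0,"tx":0.2,"ty":0.35,"tz":0,"spin":0}]'
python3 -m jog '[{"hand":0,"tx":0.1,"ty":0.3,"tz":0.1,"spin":0},{"hand":0,"tx":0.06,"ty":0.15,"tz":0.1,"spin":0},{"hand":0,"tx":0,"ty":0,"tz":0,"spin":0}]'
python3 -c "
from h import *
goal(np.radians(34.95),-.25,-.14,.2);door('1')"
```

```text
time_s: 1.8
tcp_pos: [0.3796, -0.3498, 0.2267]
ee_rot: [0.673, 0.74, -0.0, 0.0]
force: [0.0, -0.6, -0.5]
finger_gap: 0.002
grip_force: 0.0
time_s: 2.1
tcp_pos: [0.4314, -0.3247, 0.2009]
ee_rot: [0.671, 0.741, 0.0, -0.002]
force: [-0.1, -0.2, 0.7]
finger_gap: 0.007
grip_force: 0.0
t 2.1 p [ 0.4314 -0.3247  0.2009] goal [ 0.4315 -0.2876  0.2   ] spin -0.017 now [0.307 0.031 0.008] after [0.3075     0.03166667 0.0075    ] | hand in hinge frame -0.2538 -0.1769 F [-0.14 -0.21  0.7 ] q [-0.79  0.39  1.52  0.    1.23 -0.89]
scene t 2.15 theta 35.12 size [0.301 0.095] c [ 0.518 -0.2  ] 2272
side t 2.2 theta 34.62 size [0.295 0.103] c [ 0.5136 -0.1988] 1815
```

View pics/scene1.png

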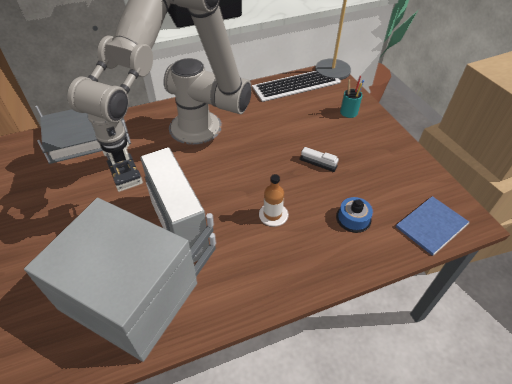

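```bash
python3 -m jog '[{"hand":0,"tx":0.15,"ty":0.03,"tz":0,"spin":0},{"hand":0,"tx":0.12,"ty":0,"tz":0,"spin":0},{"hand":0,"tx":0.04,"ty":0,"tz":0,"spin":0},{"hand":0,"tx":0.02,"ty":0,"tz":0,"spin":0},{"hand":0,"tx":0.02,"ty":0,"tz":0,"spin":0},{"hand":0,"tx":0.02,"ty":0,"tz":0,"spin":0},{"hand":0,"tx":0.02,"ty":0,"tz":0,"spin":0},{"hand":0,"tx":0.02,"ty":0,"tz":0,"spin":0}]'
python3 -c "
from h import *
goal(np.radians(34.95),-.25,-.14,.2);door()"
```

```text
time_s: 3.0
tcp_pos: [0.429, -0.2776, 0.2026]
ee_rot: [0.673, 0.74, -0.0, -0.0]
force: [-0.7, 0.0, -0.6]
finger_gap: 0.009
grip_force: 0.0
t 3.0 p [ 0.429  -0.2776  0.2026] goal [ 0.4315 -0.2876  0.2   ] spin -0.043 now [-0.085  0.013  0.022] after [-0.085       0.01166667  0.02166667] | hand in hinge frame -0.2514 -0.1298 F [-0.73  0.   -0.55] q [-0.72  0.34  1.6  -0.    1.2  -0.82]
scene t 3.05 theta 34.85 size [0.298 0.095] c [ 0.5192 -0.1998] 2087
side t 3.1 theta 34.49 size [0.298 0.114] c [ 0.5151 -0.2046] 1848
```

```bash
python3 -m jog '[{"hand":0,"tx":0.02,"ty":0,"tz":0,"spin":0},{"hand":0,"tx":0.02,"ty":-0.005,"tz":0,"spin":0.03},{"hand":0,"tx":0.02,"ty":-0.01,"tz":0,"spin":0.06},{"hand":0,"tx":0.023,"ty":-0.0115,"tz":0,"spin":0.073},{"hand":0,"tx":0.025,"ty":-0.0125,"tz":0,"spin":0.08},{"hand":0,"tx":0.027,"ty":-0.0135,"tz":0,"spin":0.087},{"hand":0,"tx":0.027,"ty":-0.0135,"tz":0,"spin":0.087},{"hand":0,"tx":0.027,"ty":-0.0135,"tz":0,"spin":0.087}]'
python3 -c "
from h import *
goal(np.radians(36),-.25,-.14,.2);door()"
```

```text
time_s: 3.9
tcp_pos: [0.4178, -0.2553, 0.2027]
ee_rot: [0.7, 0.714, -0.0, -0.0]
force: [-0.1, -0.1, 0.2]
finger_gap: 0.004
grip_force: 0.0
t 3.9 p [ 0.4178 -0.2553  0.2027] goal [ 0.4285 -0.2833  0.2   ] spin -0.43 now [-0.235  0.085  0.023] after [-0.24    0.07    0.0225] | hand in hinge frame -0.2584 -0.1112 F [-0.1  -0.12  0.19] q [-0.71  0.3   1.66 -0.    1.19 -0.72]
scene t 3.95 theta 38.88 size [0.302 0.094] c [ 0.5143 -0.1897] 2040
side t 4.0 theta 38.06 size [0.3   0.107] c [ 0.5086 -0.1889] 1941
```

```bash
python3 -m jog '[{"hand":0,"tx":0.029,"ty":-0.0145,"tz":0,"spin":0.093},{"hand":0,"tx":0.029,"ty":-0.0145,"tz":0,"spin":0.093},{"hand":0,"tx":0.029,"ty":-0.0145,"tz":0,"spin":0.093},{"hand":0,"tx":0.029,"ty":-0.0145,"tz":0,"spin":0.093},{"hand":0,"tx":0.029,"ty":-0.0145,"tz":0,"spin":0.093},{"hand":0,"tx":0.029,"ty":-0.0145,"tz":0,"spin":0.093},{"hand":0,"tx":0.029,"ty":-0.0145,"tz":0,"spin":0.093},{"hand":0,"tx":0.029,"ty":-0.0145,"tz":0,"spin":0.093}]'
python3 -c "
from h import *
goal(np.radians(45),-.25,-.14,.2);door(views=['scene'])"
```

```text
time_s: 4.8
tcp_pos: [0.4048, -0.2271, 0.2027]
ee_rot: [0.739, 0.673, -0.0, 0.0]
force: [-0.2, 0.1, -0.1]
finger_gap: 0.004
grip_force: 0.0
t 4.8 p [ 0.4048 -0.2271  0.2027] goal [ 0.4064 -0.2442  0.2   ] spin -0.128 now [-0.141  0.026  0.023] after [-0.14083333  0.02416667  0.0225    ] | hand in hinge frame -0.2529 -0.1231 F [-0.19  0.15 -0.13] q [-0.68  0.25  1.72 -0.    1.17 -0.58]
scene t 4.85 theta 45.28 size [0.094 0.301] c [ 0.5074 -0.1719] 2055
```

```bash
python3 -m jog '[{"hand":0,"tx":-0.08,"ty":0,"tz":-0.1,"spin":0},{"hand":0,"tx":0,"ty":0,"tz":-0.35,"spin":0},{"hand":0,"tx":0,"ty":0,"tz":-0.3,"spin":0}]'
python3 -c "
from h import *
goal(np.radians(82),-.25,.04,.2);door(views=['scene'])"
```

```text
time_s: 5.15
tcp_pos: [0.4038, -0.237, 0.2939]
ee_rot: [0.739, 0.674, -0.0, -0.0]
force: [1.4, -0.8, 1.0]
finger_gap: 0.005
grip_force: 0.0
t 5.15 p [ 0.4038 -0.237   0.2939] goal [0.5043 0.0719 0.2   ] spin 4.182 now [2.639 0.598 0.783] after [ 2.4875     -1.06583333  0.7825    ] | hand in hinge frame -0.1221 -0.2585 F [ 1.42 -0.8   0.99] q [-0.69  0.19  1.55 -0.    1.41 -0.6 ]
scene t 5.2 theta 47.74 size [0.095 0.303] c [ 0.5037 -0.1649] 2199
```

```bash
python3 -m jog '[{"hand":0,"tx":0.33,"ty":0.075,"tz":0,"spin":0},{"hand":0,"tx":0.33,"ty":0.075,"tz":0,"spin":0},{"hand":0,"tx":0.33,"ty":0.075,"tz":0,"spin":0},{"hand":0,"tx":0.33,"ty":0.075,"tz":0,"spin":0},{"hand":0,"tx":0.33,"ty":0.075,"tz":0,"spin":0},{"hand":0,"tx":0.33,"ty":0.075,"tz":0,"spin":0},{"hand":0,"tx":0.33,"ty":0.075,"tz":0,"spin":0},{"hand":0,"tx":0.33,"ty":0.075,"tz":0,"spin":0}]'
python3 -m jog '[{"hand":0,"tx":0,"ty":0,"tz":0,"spin":0.9},{"hand":0,"tx":0,"ty":0,"tz":0,"spin":0.9},{"hand":0,"tx":0,"ty":0,"tz":0,"spin":0.9},{"hand":0,"tx":0,"ty":0,"tz":0,"spin":0.9},{"hand":0,"tx":0,"ty":0,"tz":0,"spin":0.55}]'
python3 -c "
from h import *
goal(np.radians(82),-.25,.04,.2);door('2',views=['scene','side'])"
```

```text
time_s: 6.0
tcp_pos: [0.505, 0.0736, 0.2926]
ee_rot: [0.739, 0.674, 0.0, 0.0]
force: [-0.2, -0.1, -0.1]
finger_gap: 0.005
grip_force: 0.0
time_s: 6.5
tcp_pos: [0.5047, 0.0721, 0.2924]
ee_rot: [0.911, 0.413, -0.0, 0.0]
force: [0.5, -0.3, 0.5]
finger_gap: 0.004
grip_force: 0.0
t 6.5 p [0.5047 0.0721 0.2924] goal [0.5043 0.0719 0.2   ] spin 0.003 now [-0.003 -0.001  0.77 ] after [-0.00333333 -0.00083333  0.77      ] | hand in hinge frame -0.2499 0.0404 F [ 0.46 -0.26  0.47] q [-0.01  0.27  1.44 -0.    1.43  0.71]
scene t 6.55 theta 54.95 size [0.093 0.176] c [ 0.5607 -0.1577] 1244
side t 6.6 theta 57.06 size [0.099 0.301] c [ 0.4951 -0.139 ] 1939
```

View pics/scene2.png

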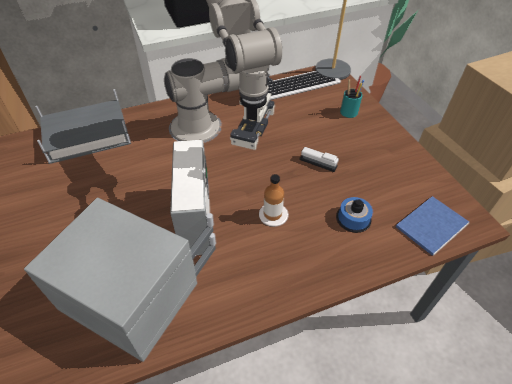

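The picture shows the hand at (250,135), on the outer side of the door and clear of the bottle at (273,205). The door's cap, at (190,190), is coasting. Next I lower the hand.

```bash
python3 -m jog '[{"hand":0,"tx":0,"ty":0,"tz":0.2,"spin":0},{"hand":0,"tx":0,"ty":0,"tz":0.3,"spin":0},{"hand":0,"tx":0,"ty":0,"tz":0.2,"spin":0},{"hand":0,"tx":0,"ty":0,"tz":0.07,"spin":0},{"hand":0,"tx":0,"ty":0,"tz":0,"spin":0},{"hand":0,"tx":0,"ty":0,"tz":0,"spin":0},{"hand":0,"tx":0,"ty":0,"tz":0,"spin":0},{"hand":0,"tx":0,"ty":0,"tz":0,"spin":0}]'
python3 -c "
from h import *
goal(np.radians(82),-.25,.04,.2);door()"
python3 -m jog '[{"hand":0,"tx":0,"ty":0,"tz":0,"spin":0},{"hand":0,"tx":0,"ty":0,"tz":0,"spin":0},{"hand":0,"tx":0,"ty":0,"tz":0,"spin":0},{"hand":0,"tx":0,"ty":0,"tz":0,"spin":0},{"hand":0,"tx":0,"ty":0,"tz":0,"spin":0},{"hand":0,"tx":0,"ty":0,"tz":0,"spin":0},{"hand":0,"tx":0,"ty":0,"tz":0,"spin":0},{"hand":0,"tx":0,"ty":0,"tz":0,"spin":0}]' | head -1
python3 -c "
from h import *
goal(np.radians(82),-.25,.04,.2);door('3')"
```

```text
time_s: 7.4
tcp_pos: [0.5053, 0.0719, 0.2014]
ee_rot: [0.91, 0.415, 0.001, 0.001]
force: [-0.4, -0.4, 0.7]
finger_gap: 0.006
grip_force: 0.0
t 7.4 p [0.5053 0.0719 0.2014] goal [0.5043 0.0719 0.2   ] spin 0.038 now [-0.006 -0.006  0.012] after [-0.00583333 -0.00583333  0.01166667] | hand in hinge frame -0.2493 0.0407 F [-0.37 -0.43  0.7 ] q [-0.01  0.34  1.61 -0.    1.2   0.71]
scene t 7.45 theta 61.57 size [0.095 0.166] c [ 0.5592 -0.1483] 1293
side t 7.5 theta 61.56 size [0.099 0.301] c [ 0.4927 -0.1226] 2007
time_s: 8.3
t 8.3 p [0.5047 0.0719 0.2003] goal [0.5043 0.0719 0.2   ] spin 0.035 now [-0.003 -0.002  0.002] after [-0.0025     -0.00166667  0.0025    ] | hand in hinge frame -0.2498 0.0403 F [-0.63  0.03 -0.17] q [-0.01  0.34  1.61 -0.    1.2   0.71]
scene t 8.35 theta 65.86 size [0.095 0.168] c [ 0.5587 -0.1394] 1284
side t 8.4 theta 66.29 size [0.1   0.302] c [ 0.4943 -0.1089] 2025
```

```bash
python3 -c "
from h import *
goal(np.radians(80),-.25,.008,.2)"
python3 -m jog '[{"hand":0,"tx":0,"ty":0,"tz":0,"spin":0},{"hand":0,"tx":0,"ty":0,"tz":0,"spin":0},{"hand":0,"tx":0,"ty":0,"tz":0,"spin":0},{"hand":0,"tx":0,"ty":0,"tz":0,"spin":-0.1},{"hand":0,"tx":-0.1,"ty":0,"tz":0,"spin":-0.1},{"hand":0,"tx":-0.1,"ty":0,"tz":0,"spin":0},{"hand":0,"tx":-0.1,"ty":0,"tz":0,"spin":0},{"hand":0,"tx":-0.04,"ty":0,"tz":0,"spin":0}]' | head -1
python3 -c "
from h import *
goal(np.radians(80),-.25,.008,.2);door()"
```

```text
t 8.4 p [0.5047 0.0719 0.2003] goal [0.4774 0.0413 0.2   ] spin -0.197 now [-0.342 -0.005  0.002] after [-0.34166667 -0.015       0.0025    ] | hand in hinge frame -0.2482 0.049 F [-0.39 -0.25 -0.08] q [-0.01  0.34  1.61 -0.    1.2   0.71]
time_s: 9.2
t 9.2 p [0.478  0.0395 0.2004] goal [0.4774 0.0413 0.2   ] spin -0.004 now [ 0.009 -0.013  0.003] after [ 0.00833333 -0.01333333  0.00333333] | hand in hinge frame -0.2484 0.007 F [ 0.83 -0.06  0.38] q [-0.08  0.28  1.69 -0.    1.17  0.61]
scene t 9.25 theta 70.38 size [0.095 0.183] c [ 0.5523 -0.1279] 1255
side t 9.3 theta 71.81 size [0.092 0.299] c [ 0.493  -0.0984] 1450
```

```bash
python3 -m jog '[{"hand":0,"tx":0,"ty":0,"tz":0,"spin":0},{"hand":0,"tx":0,"ty":0,"tz":0,"spin":0},{"hand":0,"tx":0,"ty":0,"tz":0,"spin":0},{"hand":0,"tx":0,"ty":0,"tz":0,"spin":0},{"hand":0,"tx":0,"ty":0,"tz":0,"spin":0},{"hand":0,"tx":0,"ty":0,"tz":0,"spin":0},{"hand":0,"tx":0,"ty":0,"tz":0,"spin":0},{"hand":0,"tx":0,"ty":0,"tz":0,"spin":0}]' | head -1
python3 -c "
from h import *
goal(np.radians(80),-.25,.008,.2);door('4')"
```

```text
time_s: 10.1
t 10.1 p [0.4788 0.0404 0.2003] goal [0.4774 0.0413 0.2   ] spin 0.003 now [-0.002 -0.014  0.002] after [-0.00166667 -0.01333333  0.0025    ] | hand in hinge frame -0.2484 0.0082 F [ 0.47 -0.96  0.12] q [-0.08  0.29  1.68 -0.    1.17  0.61]
scene t 10.15 theta 75.25 size [0.095 0.177] c [ 0.5539 -0.1198] 1191
side t 10.2 theta 79.36 size [0.091 0.3  ] c [ 0.4902 -0.095 ] 1302
```

View pics/scene4.png

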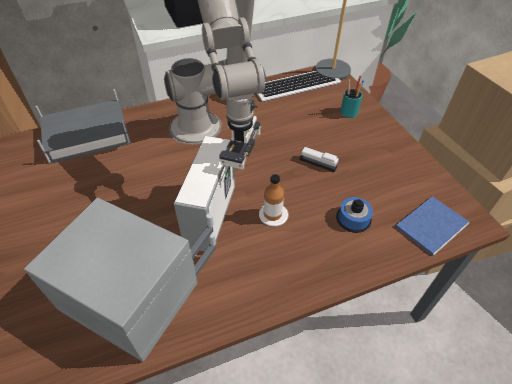

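The door's cap now runs (215,140)–(200,230) and is closing on the waiting finger at (237,152). I'll let the hand give way and slow down with it.

```bash
python3 -m jog '[{"hand":0,"tx":0,"ty":0,"tz":0,"spin":0},{"hand":0,"tx":0,"ty":0,"tz":0,"spin":0},{"hand":0,"tx":0,"ty":0,"tz":0,"spin":0},{"hand":0,"tx":0,"ty":0,"tz":0,"spin":0},{"hand":0,"tx":0,"ty":0,"tz":0,"spin":0},{"hand":0,"tx":0.006,"ty":0,"tz":0,"spin":0.02},{"hand":0,"tx":0.01,"ty":0,"tz":0,"spin":0.033},{"hand":0,"tx":0.0125,"ty":0,"tz":0,"spin":0.04}]' | tail -4
python3 -m jog '[{"hand":0,"tx":0.0125,"ty":0,"tz":0,"spin":0.04},{"hand":0,"tx":0.0125,"ty":0,"tz":0,"spin":0.04},{"hand":0,"tx":0.0125,"ty":0,"tz":0,"spin":0.04},{"hand":0,"tx":0.0125,"ty":0,"tz":0,"spin":0.04},{"hand":0,"tx":0.0125,"ty":0,"tz":0,"spin":0.04},{"hand":0,"tx":0.0125,"ty":0,"tz":0,"spin":0.04},{"hand":0,"tx":0.012,"ty":0,"tz":0,"spin":0.038},{"hand":0,"tx":0.012,"ty":0,"tz":0,"spin":0.038}]' | tail -4
python3 -c "
from h import *
goal(np.radians(90),-.25,.003,.2);door(views=['scene'])"
```

```text
ee_rot: [0.906, 0.422, -0.0, 0.0]
force: [0.3, 0.3, -0.4]
finger_gap: 0.004
grip_force: 0.0
ee_rot: [0.916, 0.401, -0.0, 0.0]
force: [0.2, -0.6, 0.1]
finger_gap: 0.007
grip_force: 0.0
t 11.8 p [0.4889 0.0521 0.2003] goal [0.505  0.0683 0.2   ] spin 0.754 now [0.19  0.007 0.002] after [ 0.19       -0.01416667  0.0025    ] | hand in hinge frame -0.2483 -0.0198 F [ 0.24 -0.63  0.11] q [-0.05  0.31  1.66 -0.    1.18  0.7 ]
scene t 11.85 theta 81.59 size [0.095 0.166] c [ 0.5604 -0.1102] 1115
```

```bash
python3 -m jog '[{"hand":0,"tx":0.006,"ty":0,"tz":0,"spin":0.02},{"hand":0,"tx":0.004,"ty":0,"tz":0,"spin":0.013},{"hand":0,"tx":0.004,"ty":0,"tz":0,"spin":0.013},{"hand":0,"tx":0.004,"ty":0,"tz":0,"spin":0.013},{"hand":0,"tx":0.004,"ty":0,"tz":0,"spin":0.013},{"hand":0,"tx":0.006,"ty":0,"tz":0,"spin":0.02},{"hand":0,"tx":0.008,"ty":0,"tz":0,"spin":0.027},{"hand":0,"tx":0.01,"ty":0,"tz":0,"spin":0.033}]' | tail -4
python3 -c "
from h import *
goal(np.radians(90),-.25,.003,.2);door(views=['scene'])"
```

```text
ee_rot: [0.921, 0.39, -0.0, 0.0]
force: [0.4, -0.4, 0.3]
finger_gap: 0.007
grip_force: 0.0
t 12.65 p [0.4926 0.0561 0.2003] goal [0.505  0.0683 0.2   ] spin 0.603 now [0.145 0.003 0.002] after [ 0.145  -0.01    0.0025] | hand in hinge frame -0.2488 -0.0144 F [ 0.37 -0.4   0.33] q [-0.04  0.31  1.64 -0.    1.18  0.73]
scene t 12.7 theta 84.16 size [0.096 0.16 ] c [ 0.5625 -0.1063] 1080
```

```bash
python3 -m jog '[{"hand":0,"tx":0.006,"ty":0,"tz":0,"spin":0.02},{"hand":0,"tx":0.005,"ty":0,"tz":0,"spin":0.016},{"hand":0,"tx":0.005,"ty":0,"tz":0,"spin":0.016},{"hand":0,"tx":0.005,"ty":0,"tz":0,"spin":0.016},{"hand":0,"tx":0.005,"ty":0,"tz":0,"spin":0.016},{"hand":0,"tx":0.005,"ty":0,"tz":0,"spin":0.016},{"hand":0,"tx":0.005,"ty":0,"tz":0,"spin":0.016},{"hand":0,"tx":0.005,"ty":0,"tz":0,"spin":0.016}]' | tail -4
python3 -c "
from h import *
goal(np.radians(90),-.25,.003,.2);door(views=['scene'])"
```

```text
ee_rot: [0.924, 0.381, 0.0, 0.0]
force: [0.9, 0.4, 0.5]
finger_gap: 0.002
grip_force: 0.0
t 13.5 p [0.4962 0.0596 0.2003] goal [0.505  0.0683 0.2   ] spin 0.472 now [0.103 0.001 0.003] after [ 0.10333333 -0.00666667  0.0025    ] | hand in hinge frame -0.2492 -0.0094 F [0.87 0.43 0.52] q [-0.03  0.32  1.63  0.    1.19  0.75]
scene t 13.55 theta 88.46 size [0.095 0.159] c [ 0.5636 -0.1   ] 1049
```

```bash
python3 -m jog '[{"hand":0,"tx":0.005,"ty":0,"tz":0,"spin":0.016},{"hand":0,"tx":0.005,"ty":0,"tz":0,"spin":0.016},{"hand":0,"tx":0.005,"ty":0,"tz":0,"spin":0.016},{"hand":0,"tx":0.004,"ty":0,"tz":0,"spin":0.013},{"hand":0,"tx":0.004,"ty":0,"tz":0,"spin":0.013},{"hand":0,"tx":0.003,"ty":0,"tz":0,"spin":0.01},{"hand":0,"tx":0.003,"ty":0,"tz":0,"spin":0.01},{"hand":0,"tx":0.002,"ty":0,"tz":0,"spin":0.007}]' | tail -4
python3 -c "
from h import *
goal(np.radians(90),-.25,.003,.2);door('5');door(views=['scene'])
d=arm.get_image('wrist');cv2.imwrite('pics/w5.png',d['image'][:,:,::-1])
a=cv2.imread('pics/scene5.png')[90:290,120:320];b=cv2.imread('pics/side5.png')[90:290,220:420]
cv2.imwrite('pics/c5.png',cv2.resize(np.hstack([a,b]),None,fx=2,fy=2,interpolation=cv2.INTER_CUBIC))"
```

```text
ee_rot: [0.927, 0.374, -0.0, 0.0]
force: [0.6, -0.2, -0.7]
finger_gap: 0.004
grip_force: 0.0
t 14.35 p [0.4987 0.0621 0.2003] goal [0.505  0.0683 0.2   ] spin 0.371 now [ 0.073 -0.     0.002] after [ 0.07333333 -0.00416667  0.0025    ] | hand in hinge frame -0.2495 -0.0058 F [ 0.56 -0.19 -0.71] q [-0.03  0.32  1.63 -0.    1.19  0.77]
scene t 14.4 theta 87.83 size [0.096 0.159] c [ 0.5636 -0.1016] 1052
side t 14.45 theta 87.87 size [0.075 0.305] c [ 0.5026 -0.059 ] 1442
scene t 14.5 theta 87.72 size [0.096 0.16 ] c [ 0.5634 -0.1018] 1055
```

View pics/c5.png

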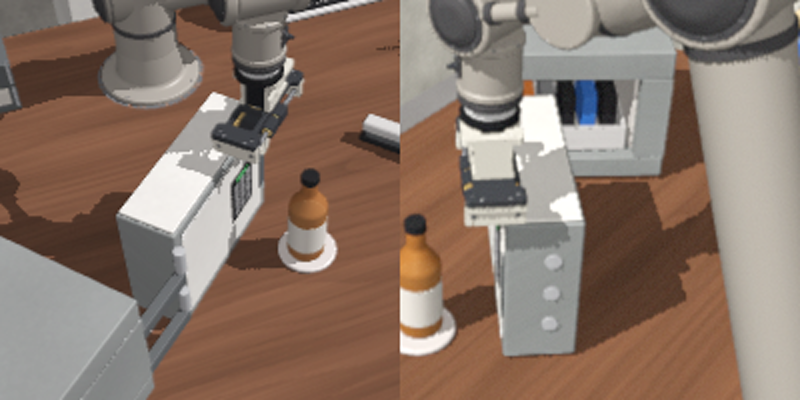

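```bash
cat >> h.py <<'E'
def door2(n="scene",save=None):
    d=arm.get_image(n);t=arm.state()["time_s"];P=cloud(d);im=d["image"].astype(int)
    sy=np.array([-np.sin(SY),np.cos(SY)]);sx=np.array([np.cos(SY),np.sin(SY)]);r=P[...,:2]-H
    z0=.244 if n=="scene" else .2455
    m=(abs(P[...,2]-z0)<.005)&(r@sy>-.03)&(r@sy<.34)&(r@sx>-.18)&(r@sx<.06)&(np.ptp(im,axis=-1)<30)&(im.min(-1)>100)
    nn,l,st,c=cv2.connectedComponentsWithStats(m.astype(np.uint8));k=1+np.argmax(st[1:,4])
    q=P[l==k][:,:2]-H
    # inner-face edge: at each station along sy the least sx coordinate, robust line
    u=q@sy;v=q@sx;pts=[]
    for a in np.arange(.02,.30,.01):
        w=v[(u>=a)&(u<a+.01)]
        if len(w)>8: pts.append((a+.005,np.percentile(w,4)))
    pts=np.array(pts);L=cv2.fitLine(pts.astype(np.float32),cv2.DIST_HUBER,0,.001,.001).ravel()
    th=90+np.degrees(np.arctan2(L[1]*np.sign(L[0]),abs(L[0])))
    c=np.array([np.interp(.2,pts[:,0],pts[:,1])])
    print(n,"t",round(t,2),"theta",round(th,2),"edge v at u=.2:",c.round(4),len(pts),len(q))
E
python3 -c "
from h import *
for i in range(2):
  for n in('scene','side'):door2(n)"
python3 -m jog '[{"hand":0,"tx":0,"ty":0,"tz":0,"spin":0},{"hand":0,"tx":0,"ty":0,"tz":0,"spin":0},{"hand":0,"tx":0,"ty":0,"tz":0,"spin":0},{"hand":0,"tx":0,"ty":0,"tz":0,"spin":0},{"hand":0,"tx":0,"ty":0,"tz":0,"spin":0}]' | head -1
python3 -c "
from h import *
for i in range(2):
  for n in('scene','side'):door2(n)
door()"
```

```text
scene t 14.6 theta 87.62 edge v at u=.2: [-0.1136] 28 1758
side t 14.65 theta 87.68 edge v at u=.2: [-0.1148] 28 1490
scene t 14.7 theta 87.57 edge v at u=.2: [-0.1121] 28 1774
side t 14.75 theta 87.59 edge v at u=.2: [-0.1168] 28 1482
time_s: 15.25
scene t 15.3 theta 87.18 edge v at u=.2: [-0.1132] 28 1772
side t 15.35 theta 87.57 edge v at u=.2: [-0.1149] 28 1515
scene t 15.4 theta 86.88 edge v at u=.2: [-0.1134] 28 1757
side t 15.45 theta 87.46 edge v at u=.2: [-0.1163] 28 1495
scene t 15.5 theta 87.18 size [0.096 0.16 ] c [ 0.563  -0.1018] 1060
side t 15.55 theta 87.44 size [0.076 0.303] c [ 0.5014 -0.0584] 1468
```

```bash
python3 -m jog '[{"hand":0,"tx":0.1,"ty":0,"tz":0,"spin":0},{"hand":0,"tx":0,"ty":0,"tz":-0.2,"spin":0},{"hand":0,"tx":0,"ty":0,"tz":-0.3,"spin":0},{"hand":0,"tx":0,"ty":0,"tz":-0.3,"spin":0},{"hand":0,"tx":-0.2,"ty":0.05,"tz":0,"spin":0},{"hand":0,"tx":-0.35,"ty":0.1,"tz":0,"spin":0},{"hand":0,"tx":-0.35,"ty":0.1,"tz":0,"spin":0},{"hand":0,"tx":-0.35,"ty":0,"tz":0,"spin":0}]' | tail -4
python3 -m jog '[{"hand":0,"tx":-0.2,"ty":0,"tz":0,"spin":0},{"hand":0,"tx":0,"ty":0,"tz":0,"spin":0},{"hand":0,"tx":0,"ty":0,"tz":0,"spin":0}]' | tail -4
python3 -c "
from h import *
goal(np.radians(87),-.22,-.15,.2);door2();door2('side');door()"
```

```text
ee_rot: [0.927, 0.375, 0.0, 0.0]
force: [0.8, -0.6, 0.2]
finger_gap: 0.006
grip_force: 0.0
ee_rot: [0.927, 0.374, 0.001, 0.0]
force: [0.7, 0.4, -0.7]
finger_gap: 0.003
grip_force: 0.0
t 16.65 p [ 0.4036 -0.0719  0.2967] goal [ 0.4055 -0.0679  0.2   ] spin 0.016 now [ 0.034 -0.014  0.806] after [ 0.03416667 -0.01333333  0.80583333] | hand in hinge frame -0.2184 -0.1541 F [ 0.7   0.41 -0.7 ] q [-0.36  0.07  1.68  0.    1.39  0.44]
scene t 16.7 theta 87.1 edge v at u=.2: [-0.1124] 28 2109
side t 16.75 theta 87.06 edge v at u=.2: [-0.1161] 28 2197
scene t 16.8 theta 86.93 size [0.097 0.301] c [ 0.5145 -0.0516] 2139
side t 16.85 theta 87.23 size [0.1   0.304] c [ 0.5093 -0.0508] 2350
```

```bash
python3 -m jog '[{"hand":0,"tx":0,"ty":0,"tz":0.2,"spin":0},{"hand":0,"tx":0,"ty":0,"tz":0.3,"spin":0},{"hand":0,"tx":0,"ty":0,"tz":0.2,"spin":0},{"hand":0,"tx":0.05,"ty":0,"tz":0.1,"spin":0},{"hand":0,"tx":0.08,"ty":0,"tz":0,"spin":0},{"hand":0,"tx":0.03,"ty":0,"tz":0,"spin":0},{"hand":0,"tx":0,"ty":0,"tz":0,"spin":0},{"hand":0,"tx":0,"ty":0,"tz":0,"spin":0}]' | tail -4
python3 -c "
from h import *
goal(np.radians(87),-.22,-.123,.2);door2();door2('side')"
```

```text
ee_rot: [0.927, 0.375, 0.001, 0.001]
force: [-0.2, -0.2, -0.1]
finger_gap: 0.003
grip_force: 0.0
t 17.65 p [ 0.4173 -0.0585  0.201 ] goal [ 0.425  -0.0492  0.2   ] spin 0.029 now [ 0.1   -0.011  0.008] after [ 0.1        -0.01166667  0.00833333] | hand in hinge frame -0.2186 -0.135 F [-0.24 -0.23 -0.11] q [-0.32  0.18  1.83 -0.    1.13  0.48]
scene t 17.7 theta 87.52 edge v at u=.2: [-0.112] 28 2106
side t 17.75 theta 87.37 edge v at u=.2: [-0.1137] 28 2180
```

```bash
python3 -m jog '[{"hand":0,"tx":0.03,"ty":0,"tz":0,"spin":0},{"hand":0,"tx":0.02,"ty":0,"tz":0,"spin":0},{"hand":0,"tx":0.003,"ty":0,"tz":0,"spin":0},{"hand":0,"tx":0.003,"ty":0,"tz":0,"spin":0},{"hand":0,"tx":0.003,"ty":0,"tz":0,"spin":0},{"hand":0,"tx":0.003,"ty":0,"tz":0,"spin":0},{"hand":0,"tx":0.003,"ty":0,"tz":0,"spin":0},{"hand":0,"tx":0.003,"ty":0,"tz":0,"spin":0}]' | tail -4
python3 -m jog '[{"hand":0,"tx":0.003,"ty":0,"tz":0,"spin":0},{"hand":0,"tx":0.003,"ty":0,"tz":0,"spin":0},{"hand":0,"tx":0.003,"ty":0,"tz":0,"spin":0},{"hand":0,"tx":0.003,"ty":0,"tz":0,"spin":0},{"hand":0,"tx":0.003,"ty":0,"tz":0,"spin":0},{"hand":0,"tx":0.003,"ty":0,"tz":0,"spin":0},{"hand":0,"tx":0.003,"ty":0,"tz":0,"spin":0},{"hand":0,"tx":0.003,"ty":0,"tz":0,"spin":0}]' | tail -4
python3 -c "
from h import *
goal(np.radians(87),-.22,-.123,.2);door2();door2('side')"
```

```text
ee_rot: [0.927, 0.374, -0.0, 0.0]
force: [-0.1, 0.4, 0.4]
finger_gap: 0.002
grip_force: 0.0
ee_rot: [0.927, 0.374, 0.0, 0.0]
force: [-0.0, 0.0, 0.2]
finger_gap: 0.008
grip_force: 0.0
t 19.35 p [ 0.4247 -0.0509  0.2003] goal [ 0.425  -0.0492  0.2   ] spin 0.023 now [ 0.011 -0.009  0.002] after [ 0.01166667 -0.00833333  0.0025    ] | hand in hinge frame -0.219 -0.1244 F [-0.02  0.04  0.18] q [-0.3   0.19  1.81 -0.    1.14  0.5 ]
scene t 19.4 theta 88.12 edge v at u=.2: [-0.1129] 28 2096
side t 19.45 theta 86.67 edge v at u=.2: [-0.1023] 28 1988
```

```bash
python3 -m jog '[{"hand":0,"tx":0.003,"ty":0,"tz":0,"spin":0},{"hand":0,"tx":0.003,"ty":0,"tz":0,"spin":0},{"hand":0,"tx":0.003,"ty":0,"tz":0,"spin":0},{"hand":0,"tx":0.003,"ty":0,"tz":0,"spin":0},{"hand":0,"tx":0.003,"ty":0,"tz":0,"spin":0},{"hand":0,"tx":0.003,"ty":0,"tz":0,"spin":0},{"hand":0,"tx":0.003,"ty":0,"tz":0,"spin":0},{"hand":0,"tx":0.003,"ty":0,"tz":0,"spin":0}]' | tail -4
python3 -c "
from h import *
goal(np.radians(87),-.22,-.123,.2);door2();door();door2()"
```

```text
ee_rot: [0.927, 0.374, 0.0, 0.0]
force: [-0.2, 0.3, -1.0]
finger_gap: 0.008
grip_force: 0.0
t 20.25 p [ 0.4268 -0.0489  0.2003] goal [ 0.425  -0.0492  0.2   ] spin 0.023 now [-0.013 -0.009  0.003] after [-0.0125     -0.00916667  0.0025    ] | hand in hinge frame -0.2189 -0.1215 F [-0.16  0.31 -0.96] q [-0.29  0.19  1.81 -0.    1.14  0.51]
scene t 20.3 theta 88.53 edge v at u=.2: [-0.111] 28 2094
scene t 20.35 theta 87.96 size [0.097 0.297] c [ 0.5161 -0.0504] 2110
side t 20.4 theta 87.86 size [0.099 0.308] c [ 0.5123 -0.0508] 2089
scene t 20.45 theta 88.62 edge v at u=.2: [-0.1106] 28 2090
```

```bash
python3 -m jog '[{"hand":0,"tx":0,"ty":0,"tz":0,"spin":0},{"hand":0,"tx":-0.03,"ty":0,"tz":0,"spin":0},{"hand":0,"tx":-0.1,"ty":0,"tz":0,"spin":0},{"hand":0,"tx":-0.05,"ty":0,"tz":0,"spin":0},{"hand":0,"tx":0,"ty":0,"tz":0,"spin":0}]' | head -1
python3 -c "
from h import *
door2();door()"
python3 -m jog '[{"hand":0,"tx":0,"ty":0,"tz":0,"spin":0},{"hand":0,"tx":0,"ty":0,"tz":0,"spin":0},{"hand":0,"tx":0,"ty":0,"tz":0,"spin":0},{"hand":0,"tx":0,"ty":0,"tz":0,"spin":0},{"hand":0,"tx":0,"ty":0,"tz":0,"spin":0},{"hand":0,"tx":0,"ty":0,"tz":0,"spin":0},{"hand":0,"tx":0,"ty":0,"tz":0,"spin":0},{"hand":0,"tx":0,"ty":0,"tz":0,"spin":0}]' | head -1
python3 -c "
from h import *
door2();door()"
```

```text
time_s: 20.95
scene t 21.0 theta 88.79 edge v at u=.2: [-0.1065] 28 2118
scene t 21.05 theta 88.14 size [0.098 0.296] c [ 0.5173 -0.0482] 2137
side t 21.1 theta 88.8 size [0.1   0.305] c [ 0.5111 -0.047 ] 2358
time_s: 21.9
scene t 21.95 theta 89.82 edge v at u=.2: [-0.1056] 28 2093
scene t 22.0 theta 89.15 size [0.098 0.298] c [ 0.5183 -0.0459] 2142
side t 22.05 theta 89.7 size [0.099 0.305] c [ 0.5141 -0.0458] 2352
```

```bash
python3 -m jog '[{"hand":0,"tx":0,"ty":0,"tz":-0.25,"spin":0},{"hand":0,"tx":0,"ty":0,"tz":-0.35,"spin":0},{"hand":0,"tx":0.1,"ty":0,"tz":-0.2,"spin":0.1},{"hand":0,"tx":0.35,"ty":0,"tz":0,"spin":0.1},{"hand":0,"tx":0.35,"ty":0,"tz":0,"spin":0.1},{"hand":0,"tx":0.35,"ty":0,"tz":0,"spin":0.05},{"hand":0,"tx":0.35,"ty":0,"tz":0,"spin":0},{"hand":0,"tx":0.15,"ty":0,"tz":0,"spin":0}]' | tail -4
python3 -c "
from h import *
goal(np.radians(91.5),-.24,.003,.2);door2();door2('side');door()"
```

```text
ee_rot: [0.936, 0.351, 0.0, -0.0]
force: [-0.1, -0.7, -0.1]
finger_gap: 0.008
grip_force: 0.0
t 22.85 p [0.5602 0.0708 0.2955] goal [0.5164 0.0647 0.2   ] spin 0.209 now [-0.309 -0.201  0.796] after [-0.315      -0.19166667  0.79583333] | hand in hinge frame -0.217 0.0408 F [-0.07 -0.7  -0.09] q [-0.01  0.38  1.28  0.    1.48  0.84]
scene t 22.9 theta 90.24 edge v at u=.2: [-0.1008] 28 1843
side t 22.95 theta 90.07 edge v at u=.2: [-0.1058] 28 2214
scene t 23.0 theta 86.64 size [0.059 0.263] c [ 0.8162 -0.323 ] 445
side t 23.05 theta 90.56 size [0.098 0.307] c [ 0.5159 -0.0443] 2120
```

```bash
python3 -m jog '[{"hand":0,"tx":-0.1,"ty":-0.2,"tz":0,"spin":0.1},{"hand":0,"tx":-0.05,"ty":-0.05,"tz":0.1,"spin":0.1},{"hand":0,"tx":0,"ty":0,"tz":0.3,"spin":0},{"hand":0,"tx":0,"ty":0,"tz":0.3,"spin":0},{"hand":0,"tx":0,"ty":0,"tz":0.08,"spin":0},{"hand":0,"tx":0,"ty":0,"tz":0,"spin":0}]' | tail -4
python3 -c "
from h import *
goal(np.radians(91.5),-.24,.003,.2);door2();door2('side');door()"
```

```text
ee_rot: [0.942, 0.335, -0.001, -0.0]
force: [0.9, 0.1, -0.3]
finger_gap: 0.006
grip_force: 0.0
t 23.65 p [0.5242 0.0787 0.2022] goal [0.5164 0.0647 0.2   ] spin -0.01 now [-0.124  0.049  0.019] after [-0.12416667  0.04916667  0.01833333] | hand in hinge frame -0.2459 0.0179 F [ 0.93  0.12 -0.31] q [ 0.    0.37  1.55 -0.    1.22  0.89]
scene t 23.7 theta 90.89 edge v at u=.2: [-0.0993] 28 1856
side t 23.75 theta 90.67 edge v at u=.2: [-0.102] 28 2166
scene t 23.8 theta 90.17 size [0.096 0.134] c [ 0.5731 -0.1057] 962
side t 23.85 theta 91.18 size [0.095 0.307] c [ 0.5145 -0.0431] 2118
```

```bash
python3 -m jog '[{"hand":0,"tx":-0.06,"ty":0,"tz":0,"spin":0},{"hand":0,"tx":-0.04,"ty":0,"tz":0,"spin":0},{"hand":0,"tx":-0.01,"ty":0,"tz":0,"spin":0},{"hand":0,"tx":0,"ty":0,"tz":0,"spin":0},{"hand":0,"tx":0,"ty":0,"tz":0,"spin":0},{"hand":0,"tx":0,"ty":0,"tz":0,"spin":0}]' | tail -4
python3 -c "
from h import *
goal(np.radians(91.5),-.24,.003,.2);door2();door2('side');door()"
```

```text
ee_rot: [0.942, 0.336, -0.0, 0.0]
force: [-0.3, 0.0, 0.8]
finger_gap: 0.001
grip_force: 0.0
t 24.45 p [0.5151 0.0711 0.2027] goal [0.5164 0.0647 0.2   ] spin -0.003 now [-0.025  0.049  0.022] after [-0.025       0.04833333  0.0225    ] | hand in hinge frame -0.2458 0.006 F [-0.25  0.02  0.85] q [-0.01  0.35  1.58 -0.    1.21  0.88]
scene t 24.5 theta 90.9 edge v at u=.2: [-0.0987] 28 1718
side t 24.55 theta 91.38 edge v at u=.2: [-0.1022] 28 1815
scene t 24.6 theta 91.31 size [0.097 0.134] c [ 0.573  -0.1046] 974
side t 24.65 theta 94.99 size [0.09  0.304] c [ 0.5087 -0.0486] 1760
```

```bash
python3 -m jog '[{"hand":0,"tx":0,"ty":0,"tz":0,"spin":0},{"hand":0,"tx":0,"ty":0,"tz":0,"spin":0},{"hand":0,"tx":0,"ty":0,"tz":0,"spin":0},{"hand":0,"tx":0,"ty":0,"tz":0,"spin":0},{"hand":0,"tx":0,"ty":0,"tz":0,"spin":0},{"hand":0,"tx":0,"ty":0,"tz":0,"spin":0},{"hand":0,"tx":0,"ty":0,"tz":0,"spin":0},{"hand":0,"tx":0,"ty":0,"tz":0,"spin":0}]' | tail -4
python3 -c "
from h import *
goal(np.radians(91.5),-.24,.003,.2);door2();door2('side');door2();door2('side')"
```

```text
ee_rot: [0.942, 0.336, 0.0, 0.0]
force: [-0.0, 0.1, -0.8]
finger_gap: 0.005
grip_force: 0.0
t 25.45 p [0.515  0.071  0.2027] goal [0.5164 0.0647 0.2   ] spin -0.004 now [-0.024  0.049  0.023] after [-0.02416667  0.04833333  0.0225    ] | hand in hinge frame -0.2458 0.0059 F [-0.03  0.06 -0.82] q [-0.01  0.35  1.58 -0.    1.21  0.88]
scene t 25.5 theta 90.79 edge v at u=.2: [-0.0988] 28 1729
side t 25.55 theta 91.97 edge v at u=.2: [-0.1019] 28 1764
scene t 25.6 theta 91.52 edge v at u=.2: [-0.0971] 28 1719
side t 25.65 theta 91.91 edge v at u=.2: [-0.1001] 28 1755
```

```bash
python3 -m jog '[{"hand":0,"tx":-0.002,"ty":0,"tz":0,"spin":0},{"hand":0,"tx":-0.002,"ty":0,"tz":0,"spin":0},{"hand":0,"tx":-0.002,"ty":0,"tz":0,"spin":0},{"hand":0,"tx":-0.002,"ty":0,"tz":0,"spin":0},{"hand":0,"tx":-0.002,"ty":0,"tz":0,"spin":0},{"hand":0,"tx":-0.002,"ty":0,"tz":0,"spin":0},{"hand":0,"tx":-0.002,"ty":0,"tz":0,"spin":0},{"hand":0,"tx":-0.002,"ty":0,"tz":0,"spin":0}]' | tail -4
python3 -m jog '[{"hand":0,"tx":-0.0015,"ty":0,"tz":0,"spin":0},{"hand":0,"tx":-0.0015,"ty":0,"tz":0,"spin":0},{"hand":0,"tx":-0.0015,"ty":0,"tz":0,"spin":0},{"hand":0,"tx":-0.0015,"ty":0,"tz":0,"spin":0},{"hand":0,"tx":-0.0015,"ty":0,"tz":0,"spin":0},{"hand":0,"tx":-0.0015,"ty":0,"tz":0,"spin":0},{"hand":0,"tx":-0.0015,"ty":0,"tz":0,"spin":0},{"hand":0,"tx":-0.0015,"ty":0,"tz":0,"spin":0}]' | tail -4
python3 -c "
from h import *
goal(np.radians(91.5),-.24,.003,.2);door2();door2('side');door2();door2('side')"
```

```text
ee_rot: [0.942, 0.336, -0.0, 0.0]
force: [0.6, 0.2, 1.0]
finger_gap: 0.005
grip_force: 0.0
ee_rot: [0.942, 0.336, 0.0, 0.0]
force: [-0.7, 0.1, -0.8]
finger_gap: 0.002
grip_force: 0.0
t 27.25 p [0.5124 0.0689 0.2027] goal [0.5164 0.0647 0.2   ] spin -0.003 now [0.004 0.049 0.023] after [0.00416667 0.04833333 0.0225    ] | hand in hinge frame -0.2458 0.0025 F [-0.69  0.11 -0.77] q [-0.01  0.35  1.58 -0.    1.21  0.87]
scene t 27.3 theta 91.69 edge v at u=.2: [-0.0969] 28 1673
side t 27.35 theta 92.26 edge v at u=.2: [-0.1014] 28 1676
scene t 27.4 theta 91.7 edge v at u=.2: [-0.0967] 28 1674
side t 27.45 theta 92.18 edge v at u=.2: [-0.1] 28 1655
```

```bash
python3 -m jog '[{"hand":0,"tx":-0.002,"ty":0,"tz":0,"spin":0},{"hand":0,"tx":-0.002,"ty":0,"tz":0,"spin":0},{"hand":0,"tx":-0.002,"ty":0,"tz":0,"spin":0},{"hand":0,"tx":-0.002,"ty":0,"tz":0,"spin":0},{"hand":0,"tx":-0.002,"ty":0,"tz":0,"spin":0},{"hand":0,"tx":-0.002,"ty":0,"tz":0,"spin":0},{"hand":0,"tx":-0.002,"ty":0,"tz":0,"spin":0},{"hand":0,"tx":-0.002,"ty":0,"tz":0,"spin":0}]' | tail -4
python3 -m jog '[{"hand":0,"tx":-0.002,"ty":0,"tz":0,"spin":0},{"hand":0,"tx":-0.002,"ty":0,"tz":0,"spin":0},{"hand":0,"tx":-0.002,"ty":0,"tz":0,"spin":0},{"hand":0,"tx":-0.002,"ty":0,"tz":0,"spin":0},{"hand":0,"tx":-0.002,"ty":0,"tz":0,"spin":0},{"hand":0,"tx":-0.0015,"ty":0,"tz":0,"spin":0},{"hand":0,"tx":-0.0015,"ty":0,"tz":0,"spin":0},{"hand":0,"tx":-0.0015,"ty":0,"tz":0,"spin":0}]' | tail -4
python3 -c "
from h import *
goal(np.radians(91.5),-.24,.003,.2);door2();door2('side');door2();door2('side')"
```

```text
ee_rot: [0.942, 0.336, -0.0, 0.0]
force: [0.7, 0.0, -0.1]
finger_gap: 0.002
grip_force: 0.0
ee_rot: [0.942, 0.336, -0.0, 0.0]
force: [0.7, -0.4, -0.3]
finger_gap: 0.01
grip_force: 0.0
t 29.05 p [0.5095 0.0666 0.2027] goal [0.5164 0.0647 0.2   ] spin -0.003 now [0.034 0.049 0.022] after [0.03416667 0.04833333 0.0225    ] | hand in hinge frame -0.2458 -0.0011 F [ 0.67 -0.38 -0.35] q [-0.02  0.34  1.59 -0.    1.21  0.87]
scene t 29.1 theta 91.14 edge v at u=.2: [-0.0988] 28 1654
side t 29.15 theta 91.29 edge v at u=.2: [-0.1026] 28 1618
scene t 29.2 theta 90.88 edge v at u=.2: [-0.0991] 28 1665
side t 29.25 theta 91.27 edge v at u=.2: [-0.1016] 28 1617
```

```bash
python3 -m jog '[{"hand":0,"tx":0.05,"ty":0,"tz":0,"spin":0},{"hand":0,"tx":0.1,"ty":0,"tz":0,"spin":0},{"hand":0,"tx":0,"ty":0,"tz":-0.2,"spin":0},{"hand":0,"tx":0,"ty":0,"tz":-0.35,"spin":0},{"hand":0,"tx":0,"ty":0,"tz":-0.35,"spin":0},{"hand":0,"tx":0,"ty":-0.3,"tz":-0.2,"spin":0},{"hand":0,"tx":0,"ty":-0.35,"tz":0,"spin":0},{"hand":0,"tx":0,"ty":-0.35,"tz":0,"spin":0}]' | tail -4
python3 -c "
from h import *
goal(np.radians(90),-.24,.003,.2);door2();door2('side');door2();door2('side')"
python3 -m jog '[{"hand":0,"tx":0,"ty":-0.2,"tz":0,"spin":0},{"hand":0,"tx":0,"ty":0,"tz":0,"spin":0},{"hand":0,"tx":0,"ty":0,"tz":0,"spin":0},{"hand":0,"tx":0,"ty":0,"tz":0,"spin":0},{"hand":0,"tx":0,"ty":0,"tz":0,"spin":0},{"hand":0,"tx":0,"ty":0,"tz":0,"spin":0},{"hand":0,"tx":0,"ty":0,"tz":0,"spin":0},{"hand":0,"tx":0,"ty":0,"tz":0,"spin":0}]' | head -1
python3 -c "
from h import *
door2();door2('side');door2();door2('side');door()"
```

```text
ee_rot: [0.942, 0.335, 0.001, 0.0]
force: [-0.6, 0.3, -0.3]
finger_gap: 0.006
grip_force: 0.0
t 30.05 p [0.4476 0.1724 0.3356] goal [0.5115 0.0607 0.2   ] spin -0.184 now [-0.177  1.057  1.13 ] after [-0.20416667  1.05333333  1.13      ] | hand in hinge frame -0.3664 0.0275 F [-0.6   0.3  -0.27] q [0.21 0.19 1.43 0.   1.52 1.09]
scene t 30.1 theta 91.5 edge v at u=.2: [-0.0991] 28 2114
side t 30.15 theta 91.08 edge v at u=.2: [-0.1015] 28 2047
scene t 30.2 theta 91.16 edge v at u=.2: [-0.0991] 28 2104
side t 30.25 theta 91.52 edge v at u=.2: [-0.1045] 28 2077
time_s: 31.05
scene t 31.1 theta 91.47 edge v at u=.2: [-0.0978] 28 2107
side t 31.15 theta 91.31 edge v at u=.2: [-0.1037] 28 2039
scene t 31.2 theta 91.15 edge v at u=.2: [-0.0991] 28 2104
side t 31.25 theta 90.97 edge v at u=.2: [-0.103] 28 2043
scene t 31.3 theta 90.91 size [0.096 0.3  ] c [ 0.5204 -0.0418] 1925
side t 31.35 theta 92.07 size [0.094 0.305] c [ 0.5136 -0.0424] 2056
```

```bash
Z='x'
for i in 1 2 3; do python3 -m jog '[{"hand":0,"tx":0,"ty":0,"tz":0,"spin":0},{"hand":0,"tx":0,"ty":0,"tz":0,"spin":0},{"hand":0,"tx":0,"ty":0,"tz":0,"spin":0},{"hand":0,"tx":0,"ty":0,"tz":0,"spin":0},{"hand":0,"tx":0,"ty":0,"tz":0,"spin":0},{"hand":0,"tx":0,"ty":0,"tz":0,"spin":0},{"hand":0,"tx":0,"ty":0,"tz":0,"spin":0},{"hand":0,"tx":0,"ty":0,"tz":0,"spin":0}]' | head -1; python3 -m jog '[{"hand":0,"tx":0,"ty":0,"tz":0,"spin":0},{"hand":0,"tx":0,"ty":0,"tz":0,"spin":0},{"hand":0,"tx":0,"ty":0,"tz":0,"spin":0},{"hand":0,"tx":0,"ty":0,"tz":0,"spin":0},{"hand":0,"tx":0,"ty":0,"tz":0,"spin":0},{"hand":0,"tx":0,"ty":0,"tz":0,"spin":0},{"hand":0,"tx":0,"ty":0,"tz":0,"spin":0},{"hand":0,"tx":0,"ty":0,"tz":0,"spin":0}]' | head -1
python3 -c "
from h import *
door2();door2('side');door2();door2('side')"; done
python3 -c "
from h import *
door('9')"
```

```text
time_s: 32.15
time_s: 32.95
scene t 33.0 theta 91.28 edge v at u=.2: [-0.0975] 28 2091
side t 33.05 theta 90.65 edge v at u=.2: [-0.1034] 28 2035
scene t 33.1 theta 91.32 edge v at u=.2: [-0.1001] 28 2096
side t 33.15 theta 90.71 edge v at u=.2: [-0.1062] 28 2044
time_s: 33.95
time_s: 34.75
scene t 34.8 theta 90.93 edge v at u=.2: [-0.0999] 28 2118
side t 34.85 theta 90.71 edge v at u=.2: [-0.1036] 28 2032
scene t 34.9 theta 91.09 edge v at u=.2: [-0.0974] 28 2118
side t 34.95 theta 90.41 edge v at u=.2: [-0.1033] 28 2020
time_s: 35.75
time_s: 36.55
scene t 36.6 theta 91.17 edge v at u=.2: [-0.0992] 28 2101
side t 36.65 theta 91.03 edge v at u=.2: [-0.1033] 28 2037
scene t 36.7 theta 91.34 edge v at u=.2: [-0.0991] 28 2114
side t 36.75 theta 90.9 edge v at u=.2: [-0.1038] 28 2042
scene t 36.8 theta 91.31 size [0.097 0.298] c [ 0.5197 -0.0422] 1928
side t 36.85 theta 92.06 size [0.095 0.307] c [ 0.5137 -0.0427] 2072
```

View pics/scene9.png

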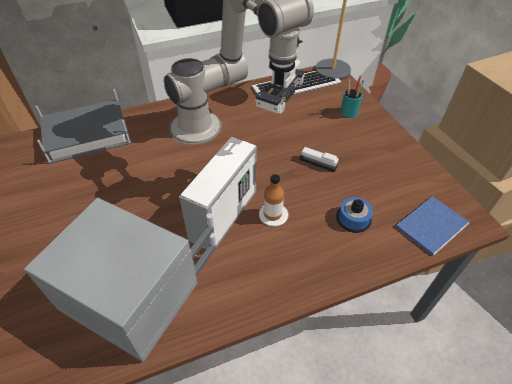

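The door (cap running (237,145)–(200,205)) stands still at about 91°. The bottle at (273,205) hasn't moved, and the hand at (275,95) is well clear. It has been hands-off for more than 6 s.

```bash
python3 -c "
from workcell import arm
print(arm.finish_job())"
```

```text
the job is handed in; nothing more can be done
None
```

The safe door stands at about 91° (camera estimate, good to roughly 1°); it stayed put through more than 5 s of hands-off watching, the bottle was not touched, and I handed the job in at about 37 s of the 48 s allowed.

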